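# Check an instrument frame for squareness by its two diagonals

## Task

Check the aluminium frame on the breadboard for squareness with the slide rule: hook the rule over the near left corner post, slide its jaw out until you feel it bear gently on the post diagonally opposite, then do the same from the near right post. Finally leave the rule lying on whichever diagonal is the longer (either, if they differ by less than 3 mm), still hooked and with the jaw drawn out to the far post, and let go. Press only gently, do not strike the lamp bar over the frame, and leave the other things where they are.

Things in the scene. Friction and masses are not known exactly. Their poses are not given: they have to be found in the camera images.
- frame: Fixed dark breadboard 300 (x) x 310 (y) x 12 mm, origin under its centre, x away from the robot. On it a four-sided frame of 20 mm square aluminium rails, tops at z 32 mm, with an upright round steel post, 20 mm diameter, z 32 to 58 mm, at each corner. Post centres 130 mm apart on the near and far sides, 190 mm on the flanks. Stiff.
- frame_far (a point): Where the middle of the far side would be if the frame were square, at post-top height. The far side is shifted left or right of here by up to 14 mm (unknown), the near side never: a parallelogram. Square, its diagonals are 230.2 mm between post centres; skewed, one is up to 8 mm longer and the other as much shorter.
- post_left (a point): Centre of the top face of the frame's near left corner post (left as the robot sees it, +y of the frame). Its diagonal runs to the far right post.
- post_right (a point): Centre of the top face of the frame's near right corner post. Its diagonal runs to the far left post.
- lamp_bar (a point): Middle of the lower near edge of a fixed lamp bar above the far part: underside 205 mm over the table, 24 mm deep (from here away from the robot), 30 mm high, from 105 mm left of here to a 25 mm upright pole 128 mm to the right. An upright gripper at the far posts strikes it: lean it back along the rule 35 to 45 degrees, fingers pointing down and towards the far post.
- rule: Slide rule, about 0.29 kg: flat aluminium beam 301 mm long, 26 wide, 14 thick, standing on a plate at each end: the hook plate 44 mm wide, towards the robot, the end plate 28 mm. Origin: inner face of the hook plate, mid width, at the plates' lower edge; x along the beam, z up. Hook plate x -8 to 0, end plate x 285 to 293, beam z 22 to 36 mm.
- hook (a point): Inner face of the hook plate at the beam's underside (22 mm above the rule's origin). In use the beam's underside rests on the tops of two opposite posts, this face bears on the outside of the near post, and the end plate hangs beyond the far post. The hanging plates then clear the rails by 4 mm.
- slider (a joint): Travel of the sliding block along the beam, 0 to 0.105 m; about 4 N moves it, it stays where left. Jaw's outer face to hook's inner face = 150 mm + this; hook outside one post and jaw inside the other, that is the diagonal between post centres. Pull the block from the hooked post to lengthen. To shorten, push it back: the end plate catches on the far post.
- slider_grip (a point): Where to grasp: the upper part of the sliding block, 45 mm above the rule's origin, 30 mm behind the jaw's outer face. The black block is 50 mm long (along the beam), 30 mm wide and spans 20 to 64 mm above the rule's origin; grasp it across its 30 mm width.
- jaw: Steel plate fixed to the sliding block, 40 mm wide, 6 mm thick, hanging down as low as the end plates. Origin at the lower edge of its outer face (away from the hook), mid width; x along the beam away from the hook.
- board: Bystander: loose green circuit board 70 x 45 x 12 mm inside the frame, origin under its centre.
- metal_box: Bystander: die-cast metal box 90 x 65 x 34 mm with two brass sockets, origin under its centre.
- tape: Bystander: roll of grey tape lying flat, 84 mm across, 24 mm high, origin under its centre.
- driver: Bystander: screwdriver lying on the table.
- tray: Bystander: open grey two-part tray 110 x 150 x 35 mm, origin under its centre.

How it is judged:
By the outcome, as a careful person would: the job done as asked, in the order asked, and still so for the second after the job is handed in, with the robot touching nothing.
It also fails if it takes over 72 s, if anything falls off the work surface, if the arm or the gripper's body presses on something with over 40 N, if the wrist force passes 120 N, or if a joint passes its speed limit or range.

## Robot

A 6-joint arm with a two-finger parallel gripper is mounted at the origin on the work surface. World frame = base frame: x ahead of the robot, y to its left, z up, the work surface at z = 0. Lengths are in m, angles in rad, forces in N, time in s.
With the tool pointing down it reaches from about 0.275 to 0.725 m from the base axis. Payload 15.9 kg.
Tool frame: the origin (TCP) lies midway between the tips of the shut fingers; the grasp point (between the pads) lies 19 mm behind it; z points along the fingers, y is the line along which they close (so a half turn about z gives the same grasp; the last joint's range is limited). The gripper opens to 85 mm and grips with 20 to 120 N. Pads are 22 mm wide; open, the fingers measure 114 mm over their backs; the gripper's body (76 mm by 85 mm) begins 54 mm behind the grasp point. The pads swing forward as they close: fully open they stand 13 mm farther back than shut.
Start: joints at [1.338, 0.213, -0.034, 1.323, 0, 1.571], TCP at [0.115, 0.486, 0.231] pointing down, gripper open.
Joint ranges: [-2.98, 2.98], [-0.74, 1.72], [-1.14, 1.35], [-2.1, 2.04], [-1.57, 1.44], [-3.14, 3.14]. Speed limits (rad/s): [1.89, 1.89, 2.39, 2.57, 3.14, 3.14].

## Interface

Orientations are given as a unit quaternion [x, y, z, w].
In Python, from bench import ctrl, camera, nets gives the robot as it stands. Calls block until the motion is done:
- ctrl.move_to(position, orientation): joint-space move of the TCP to a pose.
- ctrl.movel(position, ori=None, rate=0.15): straight line of the TCP; ori=None keeps the orientation; rate is the mean speed in m/s.
- ctrl.movej(angles): joint-space move.
- ctrl.open_gripper() and ctrl.close(f_grip=None): open the fingers fully, or close them until they stop; f_grip is the grip in N (None keeps the last).
- ctrl.sleep(seconds).
- ctrl.solve_ik(position, orientation): joint angles nearest the present ones, or None.
- camera(name): name is "side" or "top" or "wrist"; returns a dict with "img" (480x640x3 uint8, blue, green, red), "range_z" (480x640 float32, m along the optical axis (not along the pixel's ray), 0 where there is no reading), "camera_matrix" (3x3 intrinsics, pixels), "rvec" (rotation vector, rad) and "tvec" (3), from world to camera coordinates, as OpenCV has them. Camera axes: x right, y down, z forward; pixel columns grow to the right and rows downward; lengths in m; the calibration is good to about 2 mm. The wrist camera is an equidistant fisheye: a pixel r from the principal point sees the ray r / f radians off the axis. A picture is of the moment at which its call begins.
A pose or a line that the arm cannot do raises ctrl.Unreachable and nothing moves.
- ctrl.close_job(): hands the job in; it is judged then, once.
Trained networks look in the newest picture that a camera, given by its name, has taken for a name from the list of things; names that differ only in an ending like _2 or _b are one class to them, and where a whole thing is asked for, a point or a joint stands for the part that bears it (a point fixed in the world has none). Each returns a list of dicts, best first, with "confidence" (0 to 1); they miss things now and then, are a little off and sometimes report something else, mostly with a low value. They report only what shows in the picture. A call takes as long as a camera call.
- nets.search_frame(camera, thing): "centre" ([x, y, z] in m, in the coordinates of the camera as it stood for that picture, good to about 4 mm: the middle of the surface that is visible of it).
Readings, each from a call of its own:
- ctrl.read_t(): time.
- ctrl.read_joint_positions(): joint angles.
- ctrl.read_dq(): joint speeds.
- ctrl.read_joint_torque(): joint torques, N m.
- ctrl.read_ee_pos(): TCP position.
- ctrl.read_tool_rot(): TCP orientation.
- ctrl.read_wrist_force(): force on the tool from outside, world axes, zero at the start.
- ctrl.read_ft_torque(): the same for the moment, N m.
- ctrl.read_width(): finger opening in m.
- ctrl.read_gripper_force(): force on a finger pad.
Only numpy, scipy, OpenCV 4.12 (cv2) and the standard library are available. Lean on these libraries where they do the work, as an engineer would, in place of code of your own. Each camera call takes 0.05 s, during which the arm holds its last target. There are 200 camera calls.

## Working session

There is one attempt and no reset: what is moved stays moved. The work goes in short steps, each a Python script; the robot and the scene stay as the last script left them, time stands still between calls to the robot, and variables do not carry over. Pictures are saved under pics/ and viewed, at most 10 in all, crops included, and the job is handed in when it is done.

```bash
ls; mkdir -p pics
cat > h.py <<'E'
import numpy as np, cv2
from scipy.spatial.transform import Rotation as R
from bench import ctrl, camera, nets
def c2w(c,p):
    Rm=cv2.Rodrigues(np.array(c["rvec"],float))[0]; return Rm.T@(np.array(p)-np.array(c["tvec"]).ravel())
def cloud(c):
    K=np.array(c["camera_matrix"]); z=c["range_z"]; v,u=np.mgrid[:480,:640]
    P=np.stack([(u-K[0,2])/K[0,0]*z,(v-K[1,2])/K[1,1]*z,z],-1)
    Rm=cv2.Rodrigues(np.array(c["rvec"],float))[0]
    W=(P-np.array(c["tvec"]).ravel())@Rm; W[z==0]=np.nan
    return W
E
python3 - <<'E'
from h import *
for n in ("top","side"):
    c=camera(n); cv2.imwrite(f"pics/{n}0.png",c["img"]); np.save(f"{n}0.npy",cloud(c))
    print(n,c2w(c,[0,0,0]))
    for t in ["frame","frame_far","post_left","post_right","lamp_bar","rule","hook","slider","slider_grip","jaw","board","metal_box","tape","tray","driver"]:
        r=nets.search_frame(n,t)
        print(t,[(np.round(c2w(c,d["centre"]),3).tolist(),round(d["confidence"],2)) for d in r[:2]])
print(ctrl.read_t())
E
```

```text
pics
top [ 0.45818612 -0.00938249  1.24347959]
frame [([0.573, -0.074, 0.011], 0.71)]
frame_far [([0.575, -0.075, 0.013], 0.83)]
post_left [([0.572, -0.069, 0.012], 0.71), ([0.538, 0.285, 0.039], 0.53)]
post_right [([0.573, -0.078, 0.012], 0.76)]
lamp_bar [([0.568, -0.075, 0.012], 0.63)]
rule [([0.542, 0.286, 0.033], 0.8)]
hook [([0.539, 0.285, 0.041], 0.92)]
slider [([0.572, -0.074, 0.015], 0.58), ([0.542, 0.285, 0.06], 0.56)]
slider_grip [([0.546, 0.284, 0.061], 0.56)]
jaw []
board [([0.564, -0.063, 0.018], 0.79), ([0.572, -0.072, 0.011], 0.22)]
metal_box [([0.65, 0.454, 0.034], 0.94)]
tape [([0.539, 0.283, 0.038], 0.74), ([0.43, 0.419, 0.024], 0.67)]
tray [([0.657, -0.42, 0.003], 0.97)]
driver [([0.393, -0.432, 0.018], 0.84)]
side [ 0.16774156 -0.59628683  0.93257252]
frame [([0.58, -0.102, 0.015], 0.84)]
frame_far [([0.583, -0.103, 0.017], 0.88)]
post_left [([0.579, -0.108, 0.012], 0.76)]
post_right [([0.583, -0.106, 0.011], 0.85)]
lamp_bar [([0.581, -0.104, 0.011], 0.8)]
rule [([0.527, 0.276, 0.037], 0.68)]
hook [([0.522, 0.276, 0.036], 0.83)]
slider [([0.54, 0.275, 0.054], 0.62)]
slider_grip [([0.54, 0.281, 0.055], 0.73)]
jaw []
board [([0.566, -0.074, 0.018], 0.66), ([0.4, -0.429, 0.023], 0.31)]
metal_box [([0.644, 0.441, 0.034], 0.79)]
tape [([0.429, 0.405, 0.019], 0.92)]
tray [([0.658, -0.427, 0.005], 0.81)]
driver [([0.401, -0.432, 0.026], 0.9), ([0.578, -0.108, 0.012], 0.25)]
1.6
```

View pics/top0.png

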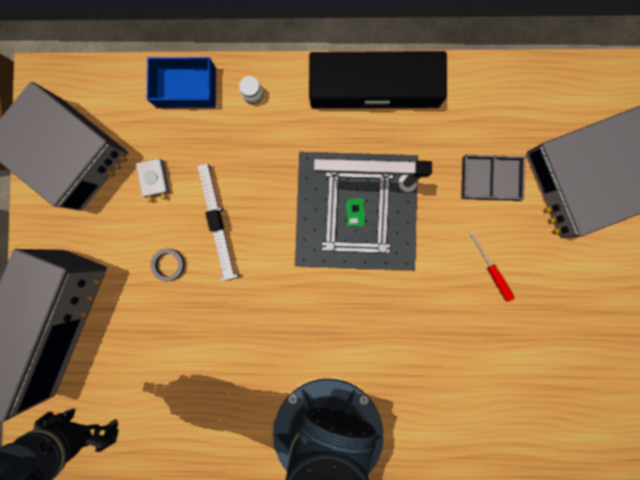

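View pics/side0.png

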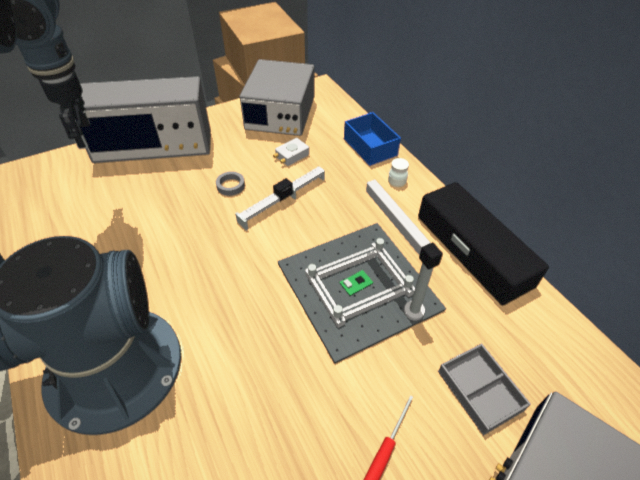

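Run:
```python
from h import *
from scipy.ndimage import label
for n in("top0","side0"):
    W=np.load(n+".npy")
    def comp(m,mn=5):
        l,k=label(m)
        for i in range(1,k+1):
            s=l==i
            if s.sum()>=mn:
                p=W[s]; v,u=np.nonzero(s); r=cv2.minAreaRect(p[:,:2].astype(np.float32)*1000)
                print("  ",s.sum(),"px",int(u.mean()),int(v.mean()),"mean",np.round(p.mean(0),4),"rect",np.round(r[0],1),np.round(r[1],1),round(r[2],1))
    x,y,z=np.moveaxis(W,-1,0)
    fr=(y<0.12)&(y>-0.28)&(x>.35)&(x<.85)
    print(n,"posts");comp(fr&(z>.05)&(z<.066))
    print("rails");comp(fr&(z>.027)&(z<.037),30)
    print("breadboard");comp(fr&(z>.008)&(z<.016),200)
    print("lamp");comp(fr&(z>.15),20)
    rr=(y>.2)&(y<.36)&(x>.3)&(x<.8)
    print("rule beam");comp(rr&(z>.028)&(z<.043),30)
    print("block");comp(rr&(z>.055),10)
```

```text
top0 posts
   156 px 347 102 mean [ 0.838  -0.0482  0.0583] rect [838.2 -51.5] [195.3   5.8] 88.5
   37 px 397 102 mean [ 0.839  -0.172   0.0579] rect [ 838.9 -172.4] [42.9  2.6] 89.0
   62 px 423 101 mean [ 0.839  -0.2379  0.058 ] rect [ 839.1 -237.3] [ 3.4 83.5] 0.5
   9 px 333 173 mean [ 0.6598 -0.0129  0.0563] rect [659.4 -13.5] [ 2.8 12.6] 5.3
   6 px 385 175 mean [ 0.655  -0.1416  0.0576] rect [ 654.7 -141.3] [9.9 1.9] 83.0
   14 px 406 183 mean [ 0.6341 -0.1949  0.0567] rect [ 634.4 -196.1] [21.6  7.4] 56.2
   48 px 329 246 mean [ 0.4778 -0.0031  0.0576] rect [476.9  -3.9] [17.4 17.4] 89.7
   53 px 381 247 mean [ 0.4741 -0.1328  0.0575] rect [ 474.9 -132.7] [17.4 17.9] 0.2
rails
   687 px 339 199 mean [ 0.5978 -0.0279  0.0318] rect [578.3 -77.2] [174.2 165.7] 0.0
   851 px 371 225 mean [ 0.5301 -0.1091  0.0319] rect [ 533.8 -111.2] [105.2 231.7] 53.3
   32 px 324 246 mean [0.4777 0.0101 0.0322] rect [477.3   7.7] [17.8 15.2] 0.4
breadboard
   6709 px 352 219 mean [ 0.549  -0.0617  0.0118] rect [570.9 -71.1] [310.3 300. ] 88.2
   2086 px 356 210 mean [ 0.5719 -0.0736  0.0119] r
[... 864 characters left out ...]
an [0.8394 0.0138 0.0322] rect [839.1  16.6] [56.4  5. ] 89.9
   253 px 467 260 mean [ 0.8389 -0.1538  0.0318] rect [ 838.8 -146.2] [266.9   7.4] 89.6
   1871 px 359 282 mean [ 0.567  -0.0816  0.032 ] rect [570.6 -75.5] [172.  212.5] 87.6
breadboard
   7176 px 354 294 mean [ 0.5473 -0.0913  0.0121] rect [570.7 -74.2] [312.9 300.9] 88.3
   1808 px 359 281 mean [ 0.5762 -0.0701  0.0122] rect [575.5 -68.8] [103.6 166.9] 86.9
lamp
   1952 px 406 230 mean [ 0.6388 -0.1242  0.2244] rect [642.7 -98. ] [251.2  31.4] 88.8
rule beam
   763 px 278 195 mean [0.5258 0.2787 0.035 ] rect [540.4 282.4] [301.8  45. ] 12.2
block
   168 px 282 185 mean [0.5406 0.2826 0.0626] rect [541.2 286.6] [52.  36.3] 10.5
```

The top view shows the rule left of the frame, with the hook end at (230,277), the block at (213,220) and yaw about +12°. The lamp bar spans (315–430,167) over the far posts. The side view shows all four post tops, at (311,268), (337,309), (379,242) and (408,279).

```bash
cat >> h.py <<'E'
PL=np.array([.4775,-.0052]); PR=np.array([.4740,-.1350]); FL=np.array([.667,-.0145]); FR=np.array([.6625,-.1445])
HOOK0=np.array([.402,.2530]); YAW0=np.radians(12.3)
def quat(psi,t=np.radians(40),s=1):
    z=np.array([np.sin(t)*np.cos(psi),np.sin(t)*np.sin(psi),-np.cos(t)]); y=s*np.array([-np.sin(psi),np.cos(psi),0])
    return R.from_matrix(np.c_[np.cross(y,z),y,z]).as_quat(), z
def tcp(g,psi,t=np.radians(40),s=1):
    "tcp pose for the grasp point g"
    q,z=quat(psi,t,s); return np.array(g)+.022*z, q
def diag(k):
    a,b=(PL,FR) if k==1 else (PR,FL); u=(b-a)/np.linalg.norm(b-a); return a,u,np.arctan2(u[1],u[0])
def gripat(k,hookgap,L,zr):
    "grasp point: hook face hookgap beyond near post surface, grip L from the hook, rule origin height zr"
    a,u,psi=diag(k); p=a+u*(L-.010-hookgap); return np.array([*p,zr+.045]),psi
E
python3 - <<'E'
from h import *
print(np.linalg.norm(PL-FR),np.linalg.norm(PR-FL))
u=np.array([np.cos(YAW0),np.sin(YAW0)])
for s in(1,-1):
    P={"pre":([*(HOOK0+u*.143),.14],YAW0),"pick":([*(HOOK0+u*.143),.045],YAW0)}
    for k in(1,2):
        P[f"{k}up"]=gripat(k,.04,.143,.09);P[f"{k}a"]=gripat(k,.012,.143,.036);P[f"{k}b"]=gripat(k,0,.208,.036)
    for n,(g,psi) in P.items():
        r=ctrl.solve_ik(*tcp(g,psi,s=s)); print(s,n,None if r is None else np.round(r,2))
E
```

```text
0.23158041799772275 0.22752856963467255
1 pre [ 0.6   0.08 -0.78  0.06 -0.24  0.3 ]
1 pick [ 0.6   0.26 -0.89 -0.24 -0.24  0.3 ]
1 1up [ 0.13  0.04 -0.8   0.19 -0.47  0.64]
1 1a [ 0.08  0.18 -0.83  0.   -0.44  0.6 ]
1 1b [-0.02  0.28 -0.7  -0.01 -0.38  0.5 ]
1 2up [-0.44  0.12 -0.69  0.34  0.57 -0.87]
1 2a [-0.39  0.23 -0.74  0.15  0.55 -0.82]
1 2b [-0.26  0.3  -0.64  0.11  0.49 -0.69]
-1 pre [ 0.6   0.08 -0.78  0.06 -0.24 -2.84]
-1 pick [ 0.6   0.26 -0.89 -0.24 -0.24 -2.84]
-1 1up [ 0.13  0.04 -0.8   0.19 -0.47 -2.5 ]
-1 1a [ 0.08  0.18 -0.83  0.   -0.44 -2.54]
-1 1b [-0.02  0.28 -0.7  -0.01 -0.38 -2.64]
-1 2up [-0.44  0.12 -0.69  0.34  0.57  2.27]
-1 2a [-0.39  0.23 -0.74  0.15  0.55  2.32]
-1 2b [-0.26  0.3  -0.64  0.11  0.49  2.45]
```

Run:
```python
from h import *
u=np.array([np.cos(YAW0),np.sin(YAW0)])
p,q=tcp([*(HOOK0+u*.143),.045],YAW0); z=quat(YAW0)[1]
ctrl.move_to(p-.10*z,q)
c=camera("wrist"); cv2.imwrite("pics/w1.png",c["img"])
ctrl.movel(p,rate=.12)
print(ctrl.read_t(),ctrl.read_wrist_force())
ctrl.close(40); print(ctrl.read_t(),ctrl.read_width(),ctrl.read_wrist_force())
ctrl.movel(p+[0,0,.06],rate=.12)
print(ctrl.read_t(),ctrl.read_width(),ctrl.read_wrist_force(),ctrl.read_ft_torque(),p,ctrl.read_ee_pos())
for n in("top","side"):
    c=camera(n); cv2.imwrite(f"pics/{n}1.png",c["img"]); np.save(f"{n}1.npy",cloud(c))
s=cv2.imread("pics/side1.png")[60:330,130:500]; w=cv2.imread("pics/w1.png")
cv2.imwrite("pics/m1.png",np.hstack([cv2.resize(s,(480,350)),cv2.resize(w,(320,240))[:, :].copy() if 0 else cv2.copyMakeBorder(cv2.resize(w,(320,240)),0,110,0,0,0)]))
```

```text
4.2667 [ 0.16023062  0.809079   -0.15204429]
4.8083 0.029369512663692338 [-5.02166481  1.79035313  6.93143624]
5.4583 0.02949624850251671 [-0.59865297 -0.4844556  -3.34194821] [-0.18733973  0.94149907  0.0327785 ] [0.55553424 0.28647588 0.02814702] [0.55503712 0.28612717 0.08725543]
```

View pics/m1.png

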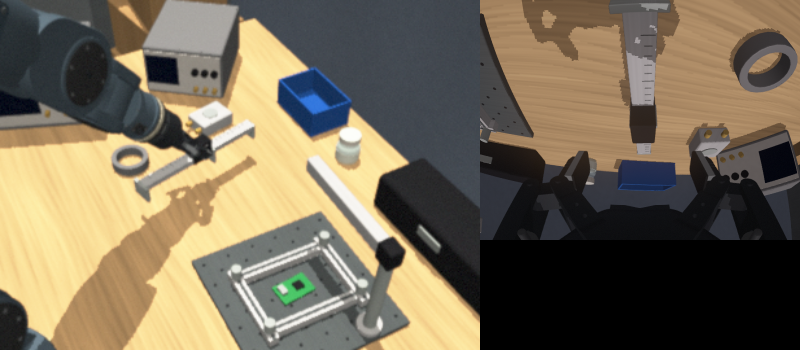

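The picture shows the rule gripped at its block and lifted, seen at about (200,150) in the side crop. Next I'll check its pose in the hand.

```bash
cat > pose.py <<'E'
from h import *
def beam(W,c,psi,z0,lab=""):
    "beam top edge pts around line through c (xy) with yaw psi, heights z0+-.02 -> along extents, fit"
    u=np.array([np.cos(psi),np.sin(psi)]); v=np.array([-u[1],u[0]])
    P=W.reshape(-1,3); P=P[np.isfinite(P[:,0])]; a=(P[:,:2]-c)@u; l=(P[:,:2]-c)@v
    m=(abs(a)<.19)&(abs(l)<.03)&(abs(P[:,2]-z0)<.012); A,L,Z=a[m],l[m],P[m,2]
    m=abs(L)<.013+.006
    kz=np.polyfit(A[m],Z[m],1); kl=np.polyfit(A[m],L[m],1)
    print(lab,m.sum(),"along",A.min().round(4),A.max().round(4),"pitch,z",np.round(kz,4),"yaw,lat",np.round(kl,4))
E
python3 - <<'E'
from pose import *
g=np.array(ctrl.read_ee_pos())-.022*quat(YAW0)[1]; print(g)
for n in("top1","side1"): beam(np.load(n+".npy"),g[:2],YAW0,g[2]-.045+.036,n)
E
```

```text
[0.54099937 0.28296233 0.10354469]
top1 659 along -0.1488 0.1513 pitch,z [0.0014 0.0933] yaw,lat [ 0.0609 -0.005 ]
side1 820 along -0.1514 0.1495 pitch,z [-0.0037  0.0922] yaw,lat [ 0.0086 -0.0056]
```

Run:
```python
from h import *
g=np.array(ctrl.read_ee_pos())-.022*quat(YAW0)[1]
u=np.array([np.cos(YAW0),np.sin(YAW0)]); v=np.array([-u[1],u[0]])
for n,z0,c in(("top0",.036,None),("side0",.036,None),("top1",.0935,1),("side1",.0935,1)):
    P=np.load(n+".npy").reshape(-1,3);P=P[np.isfinite(P[:,0])]
    a=(P[:,:2]-g[:2])@u;l=(P[:,:2]-g[:2])@v
    for lo,hi in((-.12,-.08),(-.08,-.04),(.05,.09),(.09,.13)):
        m=(a>lo)&(a<hi)&(abs(l)<.035)&(abs(P[:,2]-z0)<.004)
        print(n,lo,m.sum(),np.round([l[m].min(),l[m].max(),np.median(P[m,2])],4) if m.any() else "")
```

```text
top0 -0.12 144 [-0.0107  0.0162  0.0355]
top0 -0.08 153 [-0.0096  0.0178  0.0358]
top0 0.05 152 [-0.0059  0.0216  0.0358]
top0 0.09 147 [-0.0044  0.0224  0.0357]
side0 -0.12 111 [-0.0166  0.0146  0.0356]
side0 -0.08 99 [-0.0148  0.016   0.0352]
side0 0.05 88 [-0.0119  0.0196  0.0355]
side0 0.09 86 [-0.0106  0.0202  0.0355]
top1 -0.12 18 [-0.0144 -0.0117  0.0938]
top1 -0.08 0 
top1 0.05 157 [-0.0117  0.0155  0.0936]
top1 0.09 160 [-0.0112  0.0158  0.0939]
side1 -0.12 118 [-0.0201  0.0124  0.0938]
side1 -0.08 108 [-0.0187  0.0119  0.0942]
side1 0.05 99 [-0.0173  0.0129  0.0932]
side1 0.09 86 [-0.015   0.0133  0.0929]
```

Run:
```python
from h import *
for hg,zr,rate in((.06,.10,.2),(.013,.075,.12),(.013,.043,.08)):
    g,psi=gripat(1,hg,.142,zr); p,q=tcp(g,psi); ctrl.movel(p,q,rate=rate)
    print(ctrl.read_t(),np.round(ctrl.read_wrist_force(),2),np.round(np.array(ctrl.read_ee_pos())-p,4))
for n in("top","side"):
    c=camera(n); cv2.imwrite(f"pics/{n}2.png",c["img"]); np.save(f"{n}2.npy",cloud(c))
a=cv2.imread("pics/top2.png")[120:300,270:470]; b=cv2.imread("pics/side2.png")[200:380,250:480]
cv2.imwrite("pics/m2.png",np.hstack([cv2.resize(a,(388,350)),cv2.resize(b,(412,350))]))
```

```text
7.4417 [ 0.4   0.55 -3.09] [-0.0001  0.0005 -0.0002]
8.0333 [-0.22 -0.03 -2.95] [-0.0005  0.0001 -0.0002]
8.5833 [ 0.26 -0.82 -2.69] [0.0001 0.0002 0.0004]
```

View pics/m2.png

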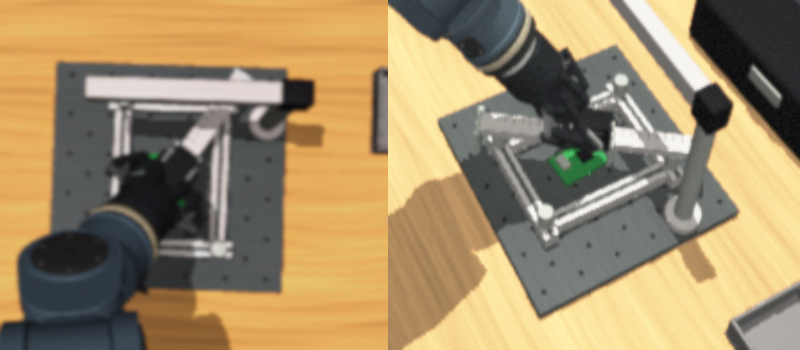

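The side view (right half) shows the hook end just outside the near left post at (485,125) and the end plate beyond the far right post near (690,145), clear of the lamp. I'll lower it until it rests, then pull the jaw out by feel.

```bash
cat >> h.py <<'E'
def F(n=3):
    return np.mean([ctrl.read_wrist_force() for _ in range(n)],0)
def lower(maxd=.012,up=1.8):
    p=np.array(ctrl.read_ee_pos()); f0=F()[2]
    for i in range(1,int(maxd/.001)+1):
        ctrl.movel(p-[0,0,.001*i],rate=.03); f=F()[2]
        if f-f0>up: break
    print("lowered",i,"mm",round(f0,2),round(f,2),"t",ctrl.read_t()); return f
def pull(k,travel,step=.002,thr=4.,base=None,start=0):
    "pull along the diagonal until force rises thr over the sliding level"
    a,u,psi=diag(k); u3=np.array([*u,0]); p=np.array(ctrl.read_ee_pos()); log=[]; s=0
    while s<travel:
        s+=step; ctrl.movel(p+u3*s,rate=.04); f=-F()@u3; log.append(f)
        if s>start and f>(base if base is not None else np.median(log[-8:]))+thr: break
    e=np.array(ctrl.read_ee_pos()); print("pulled",round(s,4),"hit" if s<travel else "no","along",round(float((e[:2]-a)@u),4),"t",ctrl.read_t()); print(np.round(log,1).tolist()); return s
E
python3 - <<'E'
from h import *
ctrl.sleep(.2); lower(); print(F(10))
pull(1,.035,thr=8)
print(F(10))
E
```

```text
lowered 8 mm -2.63 5.56 t 10.8833
[-2.39219109 -1.58027309  5.55849335]
pulled 0.036 no along 0.1702 t 15.3833
[-1.2, -1.5, -1.2, -1.6, -1.9, -1.9, -1.0, -0.9, -1.3, -1.1, -1.2, -0.6, -1.5, -1.2, -1.7, -0.8, -0.4, -0.6]
[1.80440598 1.45636096 1.06914817]
```

Run:
```python
from h import *
for n in("top","side"):
    c=camera(n); cv2.imwrite(f"pics/{n}3.png",c["img"]); np.save(f"{n}3.npy",cloud(c))
a=cv2.imread("pics/top3.png")[130:270,290:440]; b=cv2.imread("pics/side3.png")[210:350,280:470]
cv2.imwrite("pics/m3.png",np.hstack([cv2.resize(a,(386,360)),cv2.resize(b,(412,360))]))
g=np.array(ctrl.read_ee_pos())-.022*quat(diag(1)[2])[1];a_,u,psi=diag(1);v=np.array([-u[1],u[0]])
print("grip along",(g[:2]-a_)@u,"z",g[2])
for n in("top3","side3"):
    P=np.load(n+".npy").reshape(-1,3);P=P[np.isfinite(P[:,0])]
    a=(P[:,:2]-a_)@u;l=(P[:,:2]-a_)@v
    for lo in np.arange(-.04,.32,.02):
        m=(a>lo)&(a<lo+.02)&(abs(l)<.03)&(P[:,2]>.062)&(P[:,2]<.085)
        if m.sum()>4: print(n,round(lo,3),m.sum(),np.round([a[m].min(),a[m].max(),l[m].min(),l[m].max(),np.median(P[m,2])],4))
```

```text
grip along 0.1560667629736862 z 0.08145652345739479
top3 0.16 28 [ 0.1603  0.1744 -0.0278  0.0283  0.08  ]
top3 0.18 65 [ 0.181   0.1999 -0.0185  0.0203  0.0721]
top3 0.2 82 [ 0.2004  0.22   -0.0115  0.0141  0.0715]
top3 0.22 10 [ 0.2205  0.2275 -0.0114 -0.0021  0.0725]
top3 0.24 9 [0.2537 0.2593 0.007  0.0142 0.0726]
top3 0.26 62 [ 0.2602  0.2762 -0.0112  0.016   0.0712]
side3 -0.04 18 [-0.0226 -0.0201 -0.0266  0.0153  0.0714]
side3 -0.02 109 [-0.0195 -0.0002 -0.0279  0.0153  0.0714]
side3 0.0 93 [ 0.      0.0199 -0.0201  0.0087  0.0716]
side3 0.02 94 [ 0.0201  0.0398 -0.0191  0.0082  0.0717]
side3 0.04 93 [ 0.0402  0.0598 -0.019   0.0089  0.0717]
side3 0.06 95 [ 0.0601  0.0797 -0.0171  0.009   0.0717]
side3 0.08 87 [ 0.08    0.0998 -0.0186  0.0106  0.0716]
side3 0.14 9 [ 0.1435  0.1595 -0.0299 -0.0166  0.0756]
side3 0.16 45 [ 0.1615  0.1798 -0.0295 -0.0136  0.0782]
side3 0.18 88 [ 0.1803  0.1999 -0.0221  0.0151  0.0719]
side3 0.2 99 [ 0.2001  0.2195 -0.0164  0.013   0.0712]
side3 0.22 100 [ 0.2202  0.24   -0.0153  0.0139  0.0715]
side3 0.24 52 [ 0.2401  0.2538 -0.015   0.0141  0.0715]
```

View pics/m3.png

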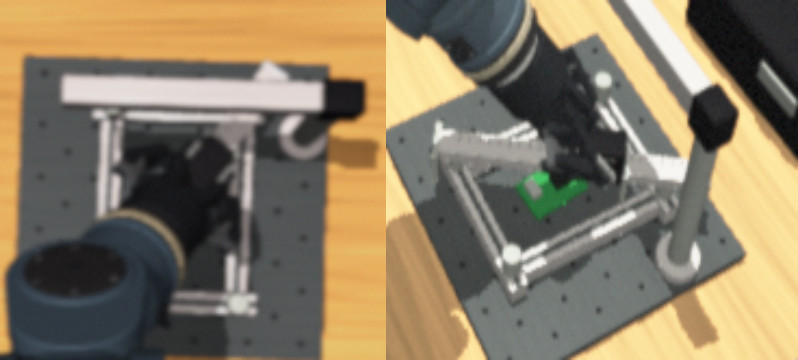

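```bash
cat >> h.py <<'E'
def lighten(target=-1.2):
    p=np.array(ctrl.read_ee_pos())
    for i in range(1,13):
        if F(5)[2]<target: break
        ctrl.movel(p+[0,0,.0005*i],rate=.03)
    print("raised",i-1,"half-mm",F(5).round(2),"t",ctrl.read_t())
def ends(k):
    "visible extents of the beam along diagonal k, from both cameras"
    a_,u,psi=diag(k);v=np.array([-u[1],u[0]])
    for n in("top","side"):
        P=cloud(camera(n)).reshape(-1,3);P=P[np.isfinite(P[:,0])]
        a=(P[:,:2]-a_)@u;l=(P[:,:2]-a_)@v
        m=(abs(l)<.018)&(a>-.06)&(a<.31)&(abs(P[:,2]-.0725)<.005); print(n,np.round([a[m].min(),a[m].max()],4))
E
python3 - <<'E'
from h import *
lighten()
pull(1,.020,step=.005,thr=6); lighten()
ends(1)
E
```

```text
raised 1 half-mm [ 0.45 -0.18 -1.41] t 15.7333
pulled 0.02 no along 0.1901 t 16.825
[-1.7, -1.2, -0.6, -1.6]
raised 1 half-mm [ 0.2   0.25 -3.23] t 17.075
top [0.192  0.2808]
side [-0.0187  0.2818]
```

Run:
```python
from h import *
p=np.array(ctrl.read_ee_pos()); ctrl.movel(p-[0,0,.0005],rate=.03); print(F(5))
pull(1,.024,step=.001,thr=4,base=-.8)
print(F(10)); ends(1)
```

```text
[-1.78165927 -0.08692733  0.60305039]
pulled 0.014 hit along 0.2038 t 20.925
[-0.0, 1.0, 2.3, 1.6, 1.5, 1.4, 2.2, 1.7, 1.9, 2.3, 1.2, 1.9, 1.7, 6.5]
[-4.03499189  5.37342078  2.47360693]
top [0.2056 0.2821]
side [-0.0166  0.2839]
```

Run:
```python
from h import *
a,u,psi=diag(1); u3=np.array([*u,0]); p=np.array(ctrl.read_ee_pos()); print("C1",p)
np.save("C1.npy",p)
ctrl.movel(p-u3*.030,rate=.08); print(F(5)@u3,F(5)[2])
ctrl.movel(p-u3*.062,rate=.06); print(F(5)@u3,F(5)[2],ctrl.read_t())
ends(1)
p=np.array(ctrl.read_ee_pos())
ctrl.movel(p+[0,0,.045],rate=.1); ctrl.movel(p-u3*.03+[0,0,.065],rate=.1)
print(F(5),ctrl.read_t())
for hg,zr,rate in((.06,.10,.15),(.013,.078,.12),(.013,.042,.08)):
    g,psi=gripat(2,hg,.171,zr); q_p,q=tcp(g,psi); ctrl.movel(q_p,q,rate=rate)
    print(ctrl.read_t(),np.round(F(5),2))
ends(2)
```

```text
C1 [ 0.64011486 -0.12803851  0.06449208]
-3.7734529917589263 1.9581559113179925
-3.5195886098382942 7.109412346958436 22.2333
top [0.1409 0.2274]
side [-0.0499  0.249 ]
[ 0.46236189  0.47899083 -2.98867883] 23.4417
24.875 [ 0.2   0.68 -3.28]
25.4583 [ 0.66 -0.57 -3.08]
26.0583 [ 0.29  0.98 -2.99]
top [0.1255 0.2715]
side [-0.0319  0.2728]
```

Run:
```python
from h import *
lower(up=1.2); lighten(-1.5)
pull(2,.025,step=.005,thr=6); lighten(-1.0)
ends(2)
pull(2,.030,step=.001,thr=4,base=1.0,start=.003)
p=np.array(ctrl.read_ee_pos()); np.save("C2.npy",p); print(p,F(10),np.load("C1.npy")); ends(2)
```

```text
lowered 3 mm -3.82 -2.35 t 26.9083
raised 0 half-mm [ 0.51  0.53 -2.35] t 26.9083
pulled 0.025 no along 0.1876 t 28.2833
[0.6, 0.2, 0.7, -0.5, -0.1]
raised 0 half-mm [ 0.05  0.1  -2.31] t 28.2833
top [0.1969 0.2841]
side [-0.0195  0.282 ]
pulled 0.015 hit along 0.2019 t 32.1333
[2.1, 4.0, 2.7, 2.7, 2.7, 2.9, 3.7, 2.8, 3.6, 2.4, 3.3, 2.8, 2.5, 4.6, 16.6]
[ 0.64543825 -0.02838845  0.0677947 ] [-14.97879153  -7.32978223   3.74374586] [ 0.64011486 -0.12803851  0.06449208]
top [0.2169 0.2838]
side [-0.0198  0.2837]
```

Run:
```python
from h import *
a,u,psi=diag(2); u3=np.array([*u,0]); p=np.load("C2.npy")
ctrl.movel(p-u3*.0025,rate=.05); print("relieved",F(8))
z=p[2]; b=p-u3*.0025
for i in range(1,7):
    ctrl.movel(b-[0,0,.0007*i],rate=.03); f=F(8)[2]
    if f>-.8: break
print("down",i,f,ctrl.read_t())
f0=-F(8)@u3
pull(2,.006,step=.0005,thr=3.5,base=max(2.8,f0),start=.001)
p=np.array(ctrl.read_ee_pos()); np.save("C2.npy",p); print(p,F(8)); ends(2)
```

```text
relieved [-0.15556365  0.78443786 -3.39669819]
down 5 1.290756331361773 33.7333
pulled 0.0025 hit along 0.2016 t 34.9833
[-0.1, 1.0, 0.5, 4.6, 10.9]
[ 0.64527583 -0.02868183  0.06449868] [-8.76046666 -6.51548615  5.65574177]
top [0.2061 0.2838]
side [-0.0201  0.2815]
```

Run:
```python
from h import *
a,u,psi=diag(2); u3=np.array([*u,0]); p=np.load("C2.npy")
ctrl.movel(p-u3*.030+[0,0,.0005],rate=.08)
ctrl.movel(p-u3*.056+[0,0,.0005],rate=.06); print(F(5)@u3,F(5)[2],ctrl.read_t()); ends(2)
p=np.array(ctrl.read_ee_pos())
ctrl.movel(p+[0,0,.045],rate=.1); ctrl.movel(p-u3*.03+[0,0,.065],rate=.1)
for hg,zr,rate in((.06,.10,.15),(.013,.078,.12),(.013,.042,.08)):
    g,psi=gripat(1,hg,.178,zr); q_p,q=tcp(g,psi); ctrl.movel(q_p,q,rate=rate)
print(ctrl.read_t(),np.round(F(5),2)); ends(1)
b=np.array(ctrl.read_ee_pos()); b[2]=.0665; ctrl.movel(b,rate=.05)
for i in range(1,8):
    ctrl.movel(b-[0,0,.0006*i],rate=.03); f=F(8)[2]
    if f>-1.5: break
print("down",i,f,ctrl.read_t())
pull(1,.020,step=.005,thr=6); print(F(8),ctrl.read_ee_pos()); ends(1)
```

```text
-0.5609787459575735 -2.380024470427342 36.2
top [0.1077 0.2251]
side [-0.0563  0.2478]
40.0167 [-0.17  0.6  -2.93]
top [0.1807 0.2714]
side [-0.0279  0.2527]
down 4 3.267100700999195 41.3667
pulled 0.02 no along 0.1901 t 42.475
[-1.0, -2.4, -1.5, -1.8]
[ 1.61869385 -0.77199616 -0.02536656] [ 0.62959239 -0.11925717  0.06463851]
top [0.1939 0.2761]
side [-0.023   0.2762]
```

Run:
```python
from h import *
u3=np.array([*diag(1)[1],0])
p=np.array(ctrl.read_ee_pos())+[0,0,.001]; ctrl.movel(p,rate=.03); print(F(8))
ctrl.movel(p+u3*.008,rate=.03); print(-F(8)@u3); ends(1)
b=np.array(ctrl.read_ee_pos())
for i in range(1,6):
    ctrl.movel(b-[0,0,.0004*i],rate=.03); f=F(8)[2]
    if f>-1.8: break
print("down",i,f,ctrl.read_t())
pull(1,.014,step=.0007,thr=3.5,base=2.4,start=.002)
print(F(8),ctrl.read_ee_pos(),np.load("C1.npy")); ends(1)
```

```text
[-0.18033068 -0.01524075 -2.94813282]
0.44877098310372493
top [0.2025 0.2822]
side [-0.0168  0.2839]
down 3 -0.8509770998156122 44.0917
pulled 0.0056 hit along 0.2036 t 46.0917
[3.0, 2.9, 1.9, 2.5, 2.7, 2.2, 2.5, 6.0]
[-3.81888165  4.84427428  0.88765579] [ 0.64042539 -0.12731788  0.06456536] [ 0.64011486 -0.12803851  0.06449208]
top [0.2059 0.2818]
side [-0.0168  0.2838]
```

Run:
```python
from h import *
psi=diag(1)[2]; z=quat(psi)[1]
ctrl.open_gripper(); p=np.array(ctrl.read_ee_pos()); print(F(5))
ctrl.movel(p-z*.13,rate=.1); print(F(5),ctrl.read_t()); ends(1)
w=camera("wrist")["img"]; s=camera("side")["img"][210:350,280:470]
cv2.imwrite("pics/m4.png",np.hstack([cv2.resize(w,(400,300)),cv2.resize(s,(400,300))]))
```

```text
[ 0.53410454 -0.10142219 -0.23404198]
[-0.2222363  -0.26546544  0.60232006] 48.225
top [0.0935 0.2825]
side [-0.0173  0.2839]
```

View pics/m4.png

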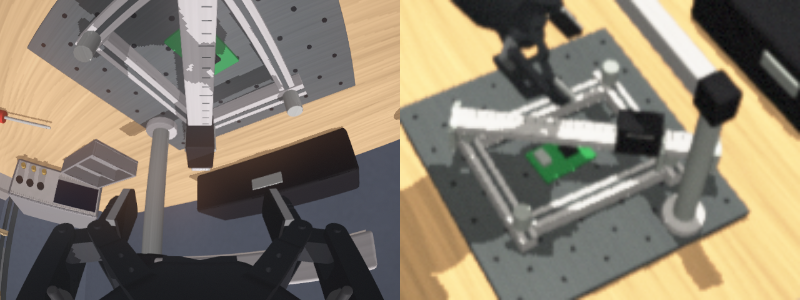

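The released rule lies on the near-left diagonal, with the hook at (455,115) and the block at (640,130) in the right half. The gripper is clear. One absolute check of the jaw reading before handing in.

Run:
```python
from h import *
a_,u,psi=diag(1);v=np.array([-u[1],u[0]])
for n in("top","side"):
    P=cloud(camera(n)).reshape(-1,3);P=P[np.isfinite(P[:,0])]
    a=(P[:,:2]-a_)@u;l=(P[:,:2]-a_)@v
    b=(abs(l)<.02)&(a>.1)&(a<.29)&(abs(P[:,2]-.100)<.004); t=(abs(l)<.018)&(a>.22)&(a<.31)&(abs(P[:,2]-.0725)<.005)
    print(n,b.sum(),a[b].min(),a[b].max(),"end",a[t].max(),"d~",a[b].mean()+.031-(a[t].max()-.293))
```

```text
top 233 0.16567490376815805 0.21633428781700423 end 0.28237585088529993 d~ 0.23180607456788094
side 240 0.1684478440599118 0.21730936268039663 end 0.283702083932498 d~ 0.23326444791610607
```

```bash
python3 -c "
from h import *
print(ctrl.read_t(),ctrl.close_job())"
```

```text
the job is handed in; nothing more can be done
48.525 None
```

I felt out both diagonals and handed the job in at 48.5 s, with the rule left hooked on the near-left to far-right diagonal and the jaw drawn out to the far post. That diagonal reads about 232 mm against 230.2 mm if square, and is the longer by roughly 1.5–3 mm. Contact was about 6 N there, but the first touch on the other diagonal peaked near 17 N before I repeated it resting on the posts at about 11 N.

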